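Open the touch-latch probe cupboard

TASK

Two handle-less cupboards stand side by side on the lab bench; open the wider one: press its door in with the fingertips at the edge away from the hinges until the catch lets go, draw back so that the door springs ajar by itself, then push it open from behind until it stands about square to the cupboard, and leave it there. Only push the door, never take it between the fingers; leave the narrower cupboard shut and do not shift the things standing about.

Things in the scene. Friction and masses are not known exactly. Their poses are not given: they have to be found in the camera images.
- wide: Wider white bench cupboard, white door, fixed; left or right of the narrow one, slightly turned. 200 mm deep (x), 250 wide (y), 170 high. Origin: centre of underside; front faces -x, hinges at +y (left seen by the robot), z up. Shut door: x = -119 (outer face) to -107 mm, in front of the carcass (front at x = -100), y = -122 to +122 mm, z = 5 to 165 mm.
- wide_door (a joint): Door angle, rad: 0 shut, positive open (towards the robot), stop at 1.6. Negative when pressed: -0.02 (4 mm at the free edge) trips the catch, -0.028 is the stop; about 3 N near the free edge. Latched, it cannot be pulled open. Tripped and let go, it springs in about a second to about 0.35 (free edge 80 mm out); then 1 to 3 N swing it, it stays where left and does not latch again.
- wide_door_hinge (a point): Point on the door's vertical hinge axis, 85 mm above the bench; its frame turns with the door. The panel runs from here 244 mm along -y, is 12 mm thick (x = -6 outer to +6 mm inner face), and reaches 80 mm above and below. Within 45 mm of the free edge, 20 to 40 mm above the bench, a catch tongue sticks out 60 mm from the inner face.
- wide_door_edge (a point): Point on the outer face of the wide door, 20 mm in from the free vertical edge (the edge away from the hinges), 130 mm above the bench (door top at 165 mm). A good place to press; it moves with the door. The door's outward direction here is the point's -x.
- narrow: The narrower cupboard of the same make, fixed: 200 mm deep, 160 mm wide, 170 mm high; origin at the centre of its underside, front at -x. To be left shut. A flat black carrier 74 mm square and 28 mm high stands on its top, towards the back.
- narrow_door (a joint): Opening angle of the narrower cupboard's door in rad; 0 shut. It has the same press-to-open catch; leave it alone.
- dish: Loose closed glass dish, 60 mm across, 18 mm high, on the wide cupboard; origin at the centre of its underside. Not to be shifted.
- carrier: Loose flat black carrier box, 74 mm square, 28 mm high, on the narrow cupboard; origin under its centre. Not to be shifted.
- solvent: Loose amber bottle, 60 mm across, 150 mm high, standing on the bench at the left; origin under its centre. Not to be shifted.
- jar: Loose small clear jar, 52 mm across, 60 mm high, standing on the bench in front of the narrow cupboard; origin under its centre. Not to be shifted.
- driver: Loose screwdriver, 160 mm long, lying on the bench at the right. Not to be shifted.
- meter: Loose yellow hand multimeter, 150 x 75 x 36 mm, lying on the bench at the left; origin under its centre. Not to be shifted.
- weight: Loose brass weight, 40 mm across, 45 mm high, standing on the bench at the right; origin under its centre. Not to be shifted.

How it is judged:
By the outcome, as a careful person would: the job done as asked, in the order asked, and still so for the second after the job is handed in, with the robot touching nothing.
It also fails if it takes over 64 s, if anything falls off the work surface, if the arm or the gripper's body presses on something with over 40 N, if the wrist force passes 120 N, or if a joint passes its speed limit or range.

ROBOT

A 6-joint arm with a two-finger parallel gripper is mounted at the origin on the work surface. World frame = base frame: x ahead of the robot, y to its left, z up, the work surface at z = 0. Lengths are in m, angles in rad, forces in N, time in s.
With the tool pointing down it reaches from about 0.4 to 0.825 m from the base axis. Payload 7 kg.
Tool frame: the origin (TCP) lies on the mounting face of the last link; the fingertips stand bot.tip_reach ahead of it and the grasp point (between the pads) lies 159 mm ahead of it (bot.tip_reach is the distance from the TCP to the fingertips, in m); x points along the fingers, z is the direction in which the jaws open and shut, and the axes are right-handed (so a half turn about x gives the same grasp; the last joint's range is limited). The gripper opens to 88 mm and grips with 3 to 60 N. Pads are 19 mm wide; open, the fingers measure 130 mm over their backs; the gripper's body (78 mm by 193 mm) begins 47 mm behind the grasp point.
Start: joints at [-0.892, 0.359, 0.012, 0, -1.224, -0.288], TCP at [0.257, -0.624, 0.405] pointing down, gripper open.
Joint ranges: [-3.07, 3.07], [-1.43, 2.12], [-1.02, 1.25], [-3.03, 1.67], [-3.05, -0], [-3.03, 3.03]. Speed limits (rad/s): [2.39, 2.39, 3.01, 3.14, 3.14, 3.14].

INTERFACE

Orientations are given as a rotation vector (axis times angle).
In Python, from station import sensors, vision, workorder, bot gives the robot as it stands. The module is installed in compiled form; this text tells all that it offers.
- The arm moves only by the tool jog_arm, never from a script. Its arguments are lists of equal length, an entry for each row: "fingers": the opening, from 0 (shut) to 1 (fully open); "linear": the shift along the world's x, y, z in mm, a list of three; "turn": the turn, a rotation vector about the world's x, y, z in rad, a list of three. A call has 1 to 8 rows; each row is the pose to reach, as a shift and turn from the pose commanded when the call began; what a row does not reach only later rows make up. A row lasts 1/10 s, in which the tool goes at most 50 mm and 8.59 degrees, less where a joint would pass 70% of its speed; a pose out of reach is approached as far as the arm can. A call with a gripper value outside its range is refused whole. The fingers move at their own pace and stop on an object; "grip_force" is the grip in N (left out, the last holds). Time passes only in rows, so rows that repeat a pose let the fingers close. It gives the time, the measured TCP pose, the force and the opening at its end, in the units of the state.
- sensors.state(): the state, without advancing time (a new reading comes with each control period).
- vision.get_image(name): name is "scene" or "side" or "wrist"; returns (picture, depth): 480x640x3 uint8, red, green, blue; 480x640 float32, m along the optical axis (not along the pixel's ray), 0 where there is no reading.
- vision.camera_info(name): a dict with "camera_matrix" (3x3 intrinsics, pixels), "xyz" and "orientation" of the camera in the world; the wrist camera has in their place "hand_eye" (4x4, takes a point from camera to tool coordinates, whose origin is the TCP and whose axes are the tool frame's). Camera axes: x right, y down, z forward; pixel columns grow to the right and rows downward; lengths in m; the calibration is good to about 2 mm. The wrist camera is an equidistant fisheye: a pixel r from the principal point sees the ray r / f radians off the axis. A picture is of the moment at which its call begins: read the wrist's pose just before it. camera_info takes no time and is no camera call.
- workorder.sign_off(): hands the job in, once; it reports no verdict.
Trained networks look in the newest picture that a camera, given by its name, has taken for a name from the list of things; names that differ only in an ending like _2 or _b are one class to them, and where a whole thing is asked for, a point or a joint stands for the part that bears it (a point fixed in the world has none). Each returns a list of dicts, best first, with "p" (0 to 1); they miss things now and then, are a little off and sometimes report something else, mostly with a low value. They report only what shows in the picture. A call takes as long as a camera call.
- vision.find_in(camera, thing): "at" ([row, column] in pixels, amid what is visible of it).
- vision.tip_of(camera, thing): "at" ([row, column] in pixels: a listed point, or the origin of a listed thing).
The state is a dict: "time": time; "qpos": joint angles; "joint_velocities": joint speeds; "joint_efforts": joint torques, N m; "tcp_pos": TCP position; "eef_rot": TCP orientation; "wrist_force": force on the tool from outside, world axes, zero at the start; "moment": the same for the moment, N m; "opening": finger opening in m.
Only numpy, scipy, OpenCV 4.12 (cv2) and the standard library are available. Lean on these libraries where they do the work, as an engineer would, in place of code of your own. Each camera call takes 0.05 s, during which the arm holds its last target.

## Working session

There is one attempt and no reset: what is moved stays moved. The work goes in short steps, Python scripts to look and compute and a tool call to move; the robot and the scene stay as the last step left them, time stands still between calls to the robot, and variables do not carry over. Pictures are saved under pics/ and viewed, and the job is handed in when it is done.

Besides the shell and the picture viewer there is one more tool, called after "Emit:" as name(argument=value, ...) on one line, values as JSON. jog_arm: Moves the arm, as the interface text tells. Its arguments: {"type":"object","properties":{"fingers":{"type":"array"},"linear":{"type":"array"},"turn":{"type":"array"},"grip_force":{"type":"number"}},"required":["fingers","linear","turn"]}

```bash
mkdir -p pics
cat > h.py <<'E'
import numpy as np, cv2
from scipy.spatial.transform import Rotation as R
from station import sensors, vision, workorder, bot
def ext(c):
    i=vision.camera_info(c); o=np.array(i["orientation"],float)
    Rm=o if o.shape==(3,3) else R.from_rotvec(o).as_matrix()
    return np.array(i["camera_matrix"]),np.array(i["xyz"]),Rm
def world(c,uvs,dep):
    K,t,Rm=ext(c); uv=np.atleast_2d(uvs).astype(float)
    d=np.atleast_1d(dep)
    p=np.stack([(uv[:,1]-K[0,2])/K[0,0]*d,(uv[:,0]-K[1,2])/K[1,1]*d,d],1)
    return p@Rm.T+t
def ray_z(c,rc,z):
    K,t,Rm=ext(c); d=Rm@np.array([(rc[1]-K[0,2])/K[0,0],(rc[0]-K[1,2])/K[1,1],1])
    return t+d*(z-t[2])/d[2]
def proj(c,P):
    K,t,Rm=ext(c); p=(np.atleast_2d(P)-t)@Rm; 
    return np.stack([p[:,1]/p[:,2]*K[1,1]+K[1,2],p[:,0]/p[:,2]*K[0,0]+K[0,2]],1)
E
python3 - <<'E'
from h import *
for c in ("scene","side"):
    print(c,vision.camera_info(c))
    im,d=vision.get_image(c); cv2.imwrite(f"pics/{c}0.png",im[:,:,::-1]); np.save(f"{c}0.npy",d)
    for n in ["wide","wide_door_edge","wide_door_hinge","narrow","dish","carrier","solvent","jar","driver","meter","weight"]:
        r=vision.tip_of(c,n)
        for q in r[:2]:
            a=np.array(q["at"]);i=np.clip(a.astype(int),0,[479,639]);print(n,round(q["p"],2),a.round(1),world(c,a,d[i[0],i[1]]).round(3), ray_z(c,a,0.13 if n.endswith('edge') else 0.0).round(3))
print(bot.tip_reach, sensors.state())
E
```

```text
scene {'camera_matrix': array([[574.57048609,   0.        , 322.6339617 ],
       [  0.        , 574.57048609, 237.54735179],
       [  0.        ,   0.        ,   1.        ]]), 'xyz': array([ 0.69546341, -0.53271979,  1.77645356]), 'orientation': array([-2.78590544, -0.28804575,  0.04985587])}
wide_door_edge 0.78 [359.2 313.8] [[ 0.62  -0.304 -0.004]] [ 0.626 -0.321  0.13 ]
wide_door_hinge 0.3 [394.3 257.7] [[ 0.481 -0.442  0.03 ]] [ 0.478 -0.44   0.   ]
narrow 0.76 [223.4 366.6] [[0.698 0.098 0.172]] [0.698 0.165 0.   ]
dish 0.7 [319.1 376.4] [[ 0.776 -0.184  0.183]] [ 0.786 -0.144  0.   ]
carrier 0.97 [200.7 388. ] [[0.747 0.173 0.197]] [ 0.754  0.26  -0.   ]
solvent 0.63 [139.4 361.3] [[0.627 0.424 0.084]] [0.624 0.471 0.   ]
jar 0.56 [217.  308.4] [[0.513 0.12  0.073]] [0.505 0.148 0.   ]
driver 0.74 [394. 257.] [[ 0.479 -0.441  0.03 ]] [ 0.475 -0.44   0.   ]
meter 0.79 [117.  313.3] [[0.445 0.506 0.03 ]] [0.441 0.524 0.   ]
weight 0.49 [400.  322.7] [[ 0.672 -0.418  0.028]] [ 0.671 -0.417  0.   ]
side {'camera_matrix': array([[450.73368785,   0.        , 312.50458474],
       
[... 987 characters left out ...]
0.145 0.   ]
0.1781 {'time': 1.2, 'qpos': array([-8.91908846e-01,  3.58609440e-01,  1.19229921e-02,  4.45283333e-06,
       -1.22409440e+00, -2.88109043e-01]), 'joint_velocities': array([-5.40492470e-04, -6.97816592e-04, -7.26032754e-06, -1.39142057e-03,
       -8.62846566e-04,  2.41586809e-04]), 'joint_efforts': array([ 1.19943299e-03, -5.82400453e+01,  2.93304867e+01,  7.00273007e+00,
        1.25778141e-02, -4.16229739e-06]), 'tcp_pos': array([ 0.25710018, -0.62410805,  0.40466596]), 'eef_rot': array([-1.4909694 ,  0.99830425,  1.49094511]), 'wrist_force': array([0.1959041 , 0.10766702, 0.07644674]), 'moment': array([-0.02786162, -0.0269141 ,  0.00600132]), 'opening': 0.08740665257149342}
```

View pics/scene0.png

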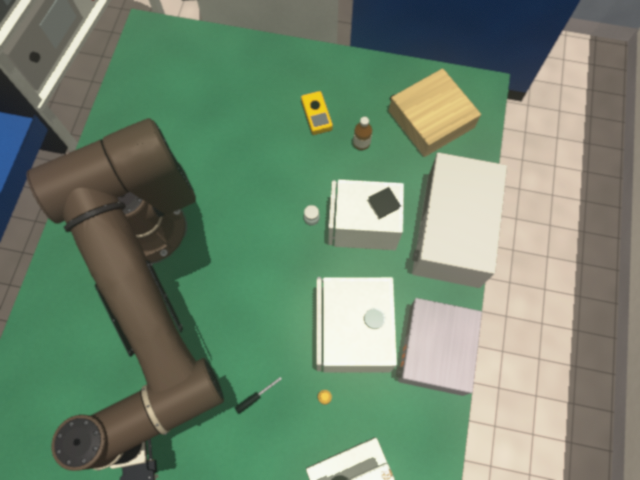

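View pics/side0.png

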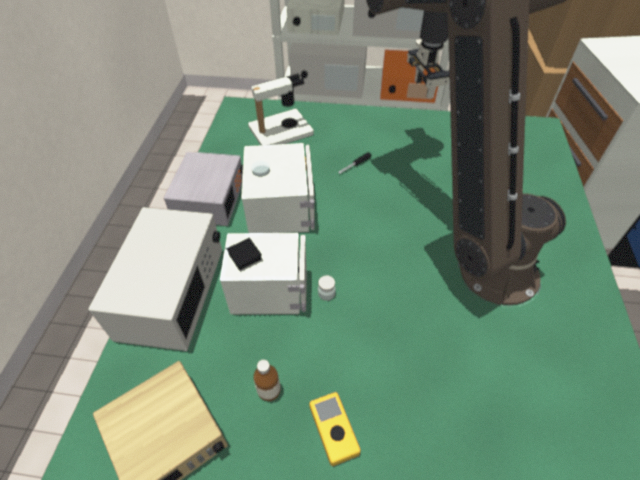

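The scene picture shows the wide cupboard at cols 317-397, rows 278-370, with its door strip at col ~320. The narrow one lies above it at rows 180-247, with the jar at (214,311). The screwdriver is at (395,258) and the weight at (397,325). The free door edge is at about (365,318). Next I fit the cupboard tops from depth.

Run:
```python
from h import *
for c in ("scene","side"):
    d=np.load(f"{c}0.npy"); rr,cc=np.mgrid[0:480,0:640]
    P=world(c,np.stack([rr.ravel(),cc.ravel()],1),d.ravel())
    im=cv2.imread(f"pics/{c}0.png")
    for name,y0,y1 in (("wide",-0.40,-0.03),("narrow",0.0,0.25)):
        m=(P[:,2]>.158)&(P[:,2]<.18)&(P[:,0]>.52)&(P[:,0]<.88)&(P[:,1]>y0)&(P[:,1]<y1)
        Q=P[m]; print(c,name,len(Q),Q[:,:2].min(0),Q[:,:2].max(0))
        mask=m.reshape(480,640).astype(np.uint8); mask=cv2.morphologyEx(mask,cv2.MORPH_OPEN,np.ones((2,2)))
        Q=P[mask.ravel()>0][:,:2]
        print(cv2.minAreaRect((Q*1000).astype(np.float32)), np.median(P[m][:,2]))
        # front/right edge lines
        for ax in (0,1):
            o=1-ax; b=np.round(Q[:,o]/.01).astype(int)
            for side,f in (("min",np.min),("max",np.max)):
                k=[(i*.01,f(Q[b==i,ax])) for i in np.unique(b) if (b==i).sum()>5][2:-2]
                k=np.array(k); p=np.polyfit(k[:,0],k[:,1],1); r=k[:,1]-np.polyval(p,k[:,0]); g=abs(r)<.004
                p=np.polyfit(k[g,0],k[g,1],1); print("  ","xy"[ax],side,p.round(4),g.sum())
```

```text
scene wide 6104 [ 0.58823736 -0.33704428] [ 0.84971681 -0.05253999]
((749.2566528320312, -269.51080322265625), (239.3169708251953, 492.8045959472656), 11.930947303771973) 0.17043732503939002
   x min [-0.2105  0.5696] 24
   x max [-0.1197  0.828 ] 3
   y min [ 0.2044 -0.4713] 5
   y max [ 0.0921 -0.1423] 6
scene narrow 3149 [0.56800367 0.01998966] [0.87997356 0.24972411]
((771.4349365234375, -99.37554931640625), (312.0505065917969, 837.7301025390625), 7.867927551269531) 0.17041564232611628
   x min [1.6989 0.2888] 1
   x max [0.0026 0.8825] 21<stdin>:18: RankWarning: Polyfit may be poorly conditioned
Traceback (most recent call last):
TypeError: expected non-empty vector for x
```

Run:
```python
from h import *
im=cv2.imread("pics/scene0.png"); a=cv2.resize(im[265:415,230:410],None,fx=4,fy=4,interpolation=cv2.INTER_CUBIC); cv2.imwrite("pics/crop1.png",a)
```

```text
(no output)
```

View pics/crop1.png

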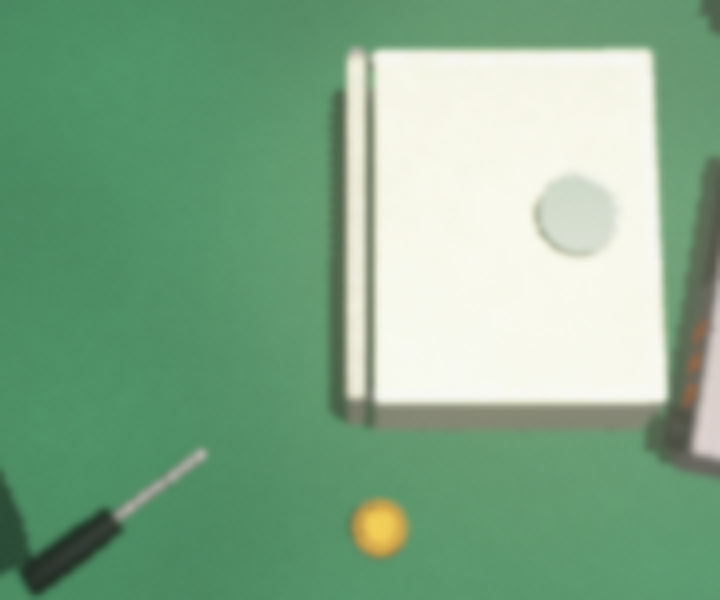

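The crop shows the door's outer top edge from (55,345) to (400,345). The carcass top corners are (50,375), (50,652), (402,667) and (402,375). I convert these at their known heights.

Run:
```python
from h import *
f=lambda r,c:((r+.5)/4-.5+265,(c+.5)/4-.5+230)
A=[ray_z("scene",f(*p),.165) for p in ((50,346),(400,345))]
B=[ray_z("scene",f(*p),.17) for p in ((49,374),(402,374),(402,667),(49,652))]
for v in A+B: print(v.round(4))
# fit carcass rectangle
L=np.array([[-.1,.125],[-.1,-.125],[.1,-.125],[.1,.125]]);W=np.array(B)[:,:2]
L2=np.vstack([L,[[-.119,.122],[-.119,-.122]]]);W2=np.vstack([W,np.array(A)[:,:2]])
lc,wc=L2.mean(0),W2.mean(0);H=(L2-lc).T@(W2-wc);th=np.arctan2(H[0,1]-H[1,0],H[0,0]+H[1,1])
Rm=np.array([[np.cos(th),-np.sin(th)],[np.sin(th),np.cos(th)]]);t=wc-Rm@lc
print("yaw",th,"origin",t,"res mm",((L2@Rm.T+t-W2)*1000).round(1))
for n,p in (("hinge",[-.113,.122]),("edge",[-.119,-.102]),("free",[-.119,-.122])): print(n,(Rm@p+t).round(4))
g=sensors.state(); print(g["time"])
for c in("scene","side"): print(ray_z(c,vision.tip_of(c,"wide_door_edge")[0]["at"] if 0 else {"scene":(359.2,313.8),"side":(154.8,308.9)}[c],.13))
print("weight",ray_z("scene",f(528,380),.04),"driver tip",ray_z("scene",f(455,203),.005))
T=R.from_rotvec(g["eef_rot"]).as_matrix();print(T.round(3))
```

```text
[ 0.5844 -0.0942  0.165 ]
[ 0.6358 -0.339   0.165 ]
[ 0.6044 -0.0907  0.17  ]
[ 0.6558 -0.3369  0.17  ]
[ 0.853  -0.2957  0.17  ]
[ 0.8015 -0.0495  0.17  ]
yaw 0.20487073494041014 origin [ 0.72800444 -0.19291734] res mm [[ 0.2 -0.2]
 [-0.3  1.2]
 [-1.7  0.7]
 [-1.  -0.7]
 [ 2.3 -3.5]
 [ 0.5  2.5]]
hinge [ 0.5925 -0.0965]
edge [ 0.6322 -0.317 ]
free [ 0.6363 -0.3366]
1.2
[ 0.6256429  -0.32127495  0.13      ]
[ 0.63502734 -0.32665834  0.13      ]
weight [ 0.67538682 -0.40873215  0.04      ] driver tip [ 0.53380387 -0.38151583  0.005     ]
[[ 0.    -0.925 -0.381]
 [-0.    -0.381  0.925]
 [-1.    -0.    -0.   ]]
```

Run:
```python
from h import *
y=np.array([-.2034,.9791,0])
q=R.from_rotvec(-.52*y)*R.from_rotvec([0,0,-.186]); print(q.as_rotvec().round(3))
q2=R.from_rotvec(.52*y);print(q2.as_rotvec().round(3))
```

```text
[ 0.153 -0.498 -0.182]
[-0.106  0.509  0.   ]
```

Emit:
jog_arm(fingers=[0,0,0,0,0,0,0,0], linear=[[30,35,-15],[60,70,-30],[90,105,-45],[120,140,-60],[150,175,-75],[180,210,-95],[210,245,-110],[240,281,-125]], turn=[[0.019,-0.062,-0.023],[0.038,-0.124,-0.045],[0.057,-0.187,-0.068],[0.076,-0.249,-0.091],[0.096,-0.311,-0.114],[0.115,-0.373,-0.136],[0.134,-0.436,-0.159],[0.153,-0.498,-0.182]])

```text
time: 2.0
tcp_pos: [0.498, -0.3417, 0.2795]
eef_rot: [-1.512, 0.679, 0.971]
wrist_force: [1.1, -0.1, 0.5]
opening: 0.0292
```

Emit:
jog_arm(fingers=[0,0,0,0], linear=[[0,0,0],[0,0,0],[0,0,0],[0,0,0]], turn=[[0,0,0],[0,0,0],[0,0,0],[0,0,0]])

```text
time: 2.4
tcp_pos: [0.4967, -0.344, 0.2802]
eef_rot: [-1.512, 0.681, 0.973]
wrist_force: [0.0, -0.3, 0.2]
opening: 0.0013
```

Run:
```python
from h import *
s=sensors.state();T=R.from_rotvec(s["eef_rot"]).as_matrix();p=s["tcp_pos"]
tip=p+T[:,0]*bot.tip_reach
print(s["time"],p.round(4),T.round(3),"tip",tip.round(4),s["opening"],s["wrist_force"],s["qpos"].round(2))
ims=[]
for c in("scene","side"):
    im,d=vision.get_image(c); im=im[:,:,::-1].copy()
    a,b=(250,220) if c=="scene" else (110,200)
    r,k=proj(c,tip)[0]; cv2.circle(im,(int(k),int(r)),2,(0,0,255),-1)
    ims.append(cv2.resize(im[a:a+170,b:b+190],None,fx=2.1*1,fy=2.1,interpolation=cv2.INTER_CUBIC))
cv2.imwrite("pics/pre.png",np.hstack(ims))
```

```text
2.4 [ 0.4967 -0.344   0.2802] [[ 0.487 -0.85  -0.202]
 [ 0.1   -0.176  0.979]
 [-0.868 -0.497 -0.001]] tip [ 0.5835 -0.3262  0.1256] 0.0013496753784663505 [ 0.0495711  -0.31951947  0.15016973] [-0.42  0.28 -0.27 -0.51 -0.65 -0.59]
```

View pics/pre.png

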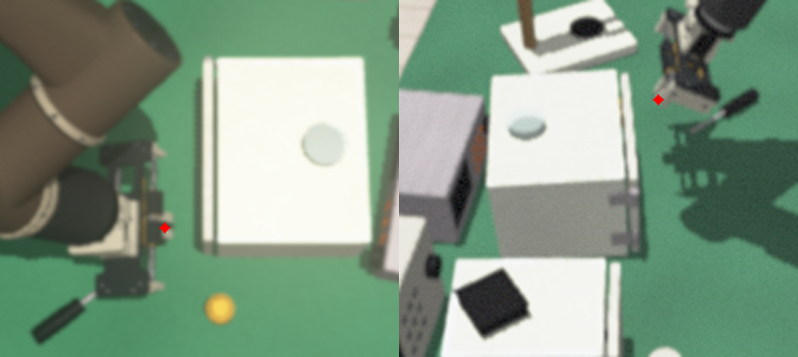

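The fingertips are marked at (228,165) in the left view, about 40 mm in front of the free edge of the door and level with it. Next I advance to near contact, then press in small steps.

Emit:
jog_arm(fingers=[0,0,0,0,0], linear=[[10,2,0],[20,4,0],[29,6,0],[33,7,0],[33,7,0]], turn=[[0,0,0],[0,0,0],[0,0,0],[0,0,0],[0,0,0]])

```text
time: 3.0
tcp_pos: [0.5309, -0.3357, 0.2793]
eef_rot: [-1.512, 0.68, 0.975]
wrist_force: [0.4, 0.2, 0.5]
opening: 0.0003
```

Emit:
jog_arm(fingers=[0,0,0], linear=[[3,0.6,0],[6,1.2,0],[6,1.2,0]], turn=[[0,0,0],[0,0,0],[0,0,0]])

```text
time: 3.3
tcp_pos: [0.5363, -0.3349, 0.2797]
eef_rot: [-1.512, 0.68, 0.974]
wrist_force: [-0.1, 0.1, -0.3]
opening: 0.0006
```

Emit:
jog_arm(fingers=[0,0,0], linear=[[2,0.4,0],[3,0.6,0],[3,0.6,0]], turn=[[0,0,0],[0,0,0],[0,0,0]])

```text
time: 3.6
tcp_pos: [0.5388, -0.3344, 0.2796]
eef_rot: [-1.511, 0.681, 0.974]
wrist_force: [-4.1, 0.4, 1.0]
opening: 0.0005
```

Emit:
jog_arm(fingers=[0,0,0], linear=[[2,0.4,0],[3,0.6,0],[3,0.6,0]], turn=[[0,0,0],[0,0,0],[0,0,0]])

```text
time: 3.9
tcp_pos: [0.5421, -0.3337, 0.2796]
eef_rot: [-1.512, 0.681, 0.974]
wrist_force: [-2.5, 0.2, 0.7]
opening: 0.0006
```

Emit:
jog_arm(fingers=[0,0,0], linear=[[1.5,0.3,0],[1.5,0.3,0],[1.5,0.3,0]], turn=[[0,0,0],[0,0,0],[0,0,0]])

```text
time: 4.2
tcp_pos: [0.5436, -0.3334, 0.2796]
eef_rot: [-1.512, 0.681, 0.974]
wrist_force: [-3.5, -1.2, 1.0]
opening: 0.0005
```

Emit:
jog_arm(fingers=[0,0,0], linear=[[1.5,0.3,0],[1.5,0.3,0],[1.5,0.3,0]], turn=[[0,0,0],[0,0,0],[0,0,0]])

```text
time: 4.5
tcp_pos: [0.5442, -0.3334, 0.2796]
eef_rot: [-1.511, 0.682, 0.975]
wrist_force: [-9.8, -2.1, 3.7]
opening: 0.0005
```

The door is on its stop (about 10 N, well past the trip point). Now I draw back 160 mm along the outward direction and wait.

Emit:
jog_arm(fingers=[0,0,0,0,0,0,0,0], linear=[[-30,-6,0],[-75,-15,0],[-120,-24,0],[-157,-32,20],[-157,-32,60],[-157,-32,90],[-157,-32,90],[-157,-32,90]], turn=[[0,0,0],[0,0,0],[0,0,0],[0,0,0],[0,0,0],[0,0,0],[0,0,0],[0,0,0]])

```text
time: 5.3
tcp_pos: [0.3885, -0.365, 0.3708]
eef_rot: [-1.514, 0.679, 0.971]
wrist_force: [-0.3, -0.7, -0.4]
opening: 0.0006
```

Emit:
jog_arm(fingers=[0,0,0,0,0,0,0,0], linear=[[0,0,0],[0,0,0],[0,0,0],[0,0,0],[0,0,0],[0,0,0],[0,0,0],[0,0,0]], turn=[[0,0,0],[0,0,0],[0,0,0],[0,0,0],[0,0,0],[0,0,0],[0,0,0],[0,0,0]])

```text
time: 6.1
tcp_pos: [0.3881, -0.3651, 0.3697]
eef_rot: [-1.512, 0.681, 0.974]
wrist_force: [0.5, 0.1, 0.2]
opening: 0.0007
```

```bash
cat >> h.py <<'E'
TH=.2049; O=np.array([.728,-.1929]); RW=np.array([[np.cos(TH),-np.sin(TH)],[np.sin(TH),np.cos(TH)]]); HG=RW@[-.113,.122]+O
def door(a,r,n=0):  # r from hinge, n towards inner side
    return HG+RW@np.array([-r*np.sin(a)+n*np.cos(a),-r*np.cos(a)-n*np.sin(a)])
def show(fn,marks=[],side=(110,200)):
    ims=[]
    for c in("scene","side"):
        im,d=vision.get_image(c); im=im[:,:,::-1].copy()
        np.save(c+"_last.npy",d)
        a,b=(250,220) if c=="scene" else side
        a=a if c!="scene" else 230
        crop=cv2.resize(im[a:a+170,b:b+190],None,fx=2.1,fy=2.1,interpolation=cv2.INTER_CUBIC)
        for m in marks:
            r,k=proj(c,m)[0]; cv2.circle(crop,(int((k-b)*2.1),int((r-a)*2.1)),2,(0,0,255),-1)
        ims.append(crop)
    cv2.imwrite(fn,np.hstack(ims))
E
python3 - <<'E'
from h import *
s=sensors.state(); print(s["time"],s["tcp_pos"],s["wrist_force"])
show("pics/ajar.png",[np.r_[door(.35,.244,-.006),.165],np.r_[door(.35,.0,-.006),.165]])
print(HG,door(.35,.244))
E
```

```text
6.1 [ 0.38808319 -0.36511944  0.36969516] [0.51144725 0.06127218 0.20768327]
[ 0.59254056 -0.0964441 ] [ 0.55726026 -0.33788002]
```

View pics/ajar.png

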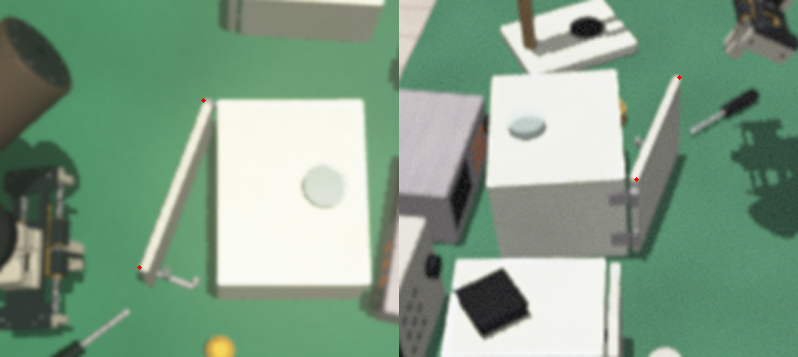

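The door has sprung ajar to about 0.35 rad: its free edge is at (268,140) in the left view and my model's marks fall on it. The tongue is low, at (275,180). Next I bring the tool vertical over the gap, turned parallel to the door, and work out the push path.

Run:
```python
from h import *
s=sensors.state();p=s["tcp_pos"];T=R.from_rotvec(s["eef_rot"])
E=door(.35,.18,.035); print("entry",E,"rel cupboard",RW.T@(E-HG))
tgtpos=np.r_[E,.41]
q=R.from_rotvec([0,0,-.25])*R.from_rotvec([-.106,.509,0]); print("d",((tgtpos-p)*1000).round(),q.as_rotvec().round(3)); print((q*T).as_matrix().round(3))
for a in np.arange(.35,1.58,.08): 
    P=door(a,.18,.0155); print(round(a,2),((P-E)*1000).round(0),round(-(a-.25),3), round(np.hypot(*P),3))
```

```text
entry [ 0.60114631 -0.27961326] rel cupboard [-0.02884356 -0.18108851]
d [213.  85.  40.] [-0.042  0.52  -0.244]
[[ 0.    -0.999  0.045]
 [-0.     0.045  0.999]
 [-1.    -0.    -0.   ]]
0.35 [-19.   3.] -0.1 0.644
0.43 [-34.   4.] -0.18 0.631
0.51 [-48.   7.] -0.26 0.617
0.59 [-62.  11.] -0.34 0.603
0.67 [-75.  15.] -0.42 0.588
0.75 [-89.  21.] -0.5 0.574
0.83 [-101.   28.] -0.58 0.559
0.91 [-113.   36.] -0.66 0.545
0.99 [-125.   45.] -0.74 0.531
1.07 [-136.   55.] -0.82 0.517
1.15 [-145.   65.] -0.9 0.504
1.23 [-154.   76.] -0.98 0.491
1.31 [-162.   88.] -1.06 0.478
1.39 [-170.  101.] -1.14 0.467
1.47 [-176.  114.] -1.22 0.457
1.55 [-181.  128.] -1.3 0.447
```

Emit:
jog_arm(fingers=[0,0,0,0,0,0,0,0], linear=[[0,0,40],[35,14,40],[70,28,40],[107,43,40],[142,57,40],[178,71,40],[213,85,40],[213,85,40]], turn=[[0,0,0],[-0.007,0.087,-0.041],[-0.014,0.173,-0.081],[-0.021,0.26,-0.122],[-0.028,0.347,-0.163],[-0.035,0.433,-0.203],[-0.042,0.52,-0.244],[-0.042,0.52,-0.244]])

```text
time: 7.0
tcp_pos: [0.6053, -0.278, 0.4068]
eef_rot: [-1.175, 1.234, 1.182]
wrist_force: [-0.1, -0.7, -0.7]
opening: 0.0003
```

Run:
```python
from h import *
s=sensors.state();p=s["tcp_pos"];T=R.from_rotvec(s["eef_rot"]).as_matrix();print(s["time"],p,T.round(3),s["qpos"].round(2))
show("pics/hover.png",[p+T[:,0]*bot.tip_reach])
```

```text
7.0 [ 0.60528217 -0.27795607  0.40684934] [[-0.006 -0.999  0.043]
 [-0.     0.043  0.999]
 [-1.     0.006 -0.001]] [-0.14  0.34 -0.    0.   -1.23 -1.48]
```

View pics/hover.png

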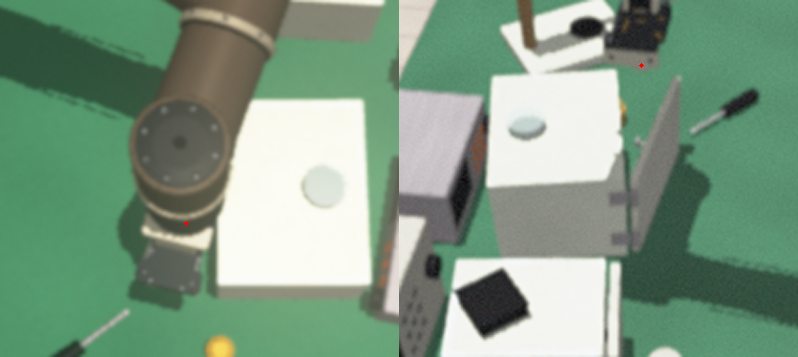

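The tips (red, at (223,187) in the left view) hang over the gap between the door and the carcass. Now I descend, then sweep.

Emit:
jog_arm(fingers=[0,0,0,0,0], linear=[[0,0,0],[0,0,-35],[0,0,-70],[0,0,-107],[0,0,-107]], turn=[[0,0,0],[0,0,0],[0,0,0],[0,0,0],[0,0,0]])

```text
time: 7.6
tcp_pos: [0.5981, -0.2804, 0.2985]
eef_rot: [-1.17, 1.234, 1.18]
wrist_force: [-0.4, 0.2, -0.1]
opening: 0.0005
```

Emit:
jog_arm(fingers=[0,0,0,0,0,0,0,0], linear=[[-8,1,0],[-19,3,0],[-26,3,0],[-34,4,0],[-41,5,0],[-48,7,0],[-55,9,0],[-62,11,0]], turn=[[0,0,-0.05],[0,0,-0.1],[0,0,-0.14],[0,0,-0.18],[0,0,-0.22],[0,0,-0.26],[0,0,-0.3],[0,0,-0.34]])

```text
time: 8.4
tcp_pos: [0.5387, -0.2699, 0.3059]
eef_rot: [-0.922, 1.365, 0.916]
wrist_force: [0.7, -0.1, -0.2]
opening: 0.0005
```

Run:
```python
from h import *
s=sensors.state();p=s["tcp_pos"];print(s["time"],p,s["wrist_force"],s["qpos"].round(2))
show("pics/push1.png",[np.r_[door(.59,.244,-.006),.165]])
```

```text
8.4 [ 0.53874577 -0.26988518  0.30589419] [ 0.6678789  -0.09192466 -0.23287774] [-0.14  0.32 -0.29  0.   -0.96 -1.82]
```

View pics/push1.png

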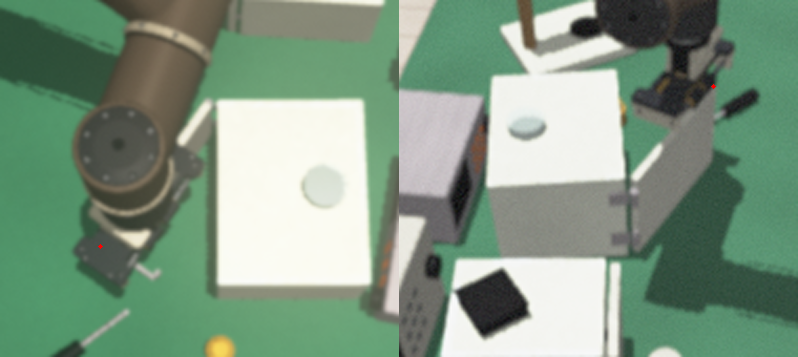

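The door follows the fingers, with its free edge at (87,712) in the right view, about 0.59 rad. The sweep continues.

Emit:
jog_arm(fingers=[0,0,0,0,0,0,0,0], linear=[[-7,2,0],[-13,4,0],[-20,7,0],[-27,10,0],[-33,13,0],[-39,17,0],[-45,21,0],[-51,25,0]], turn=[[0,0,-0.04],[0,0,-0.08],[0,0,-0.12],[0,0,-0.16],[0,0,-0.2],[0,0,-0.24],[0,0,-0.28],[0,0,-0.32]])

```text
time: 9.3
tcp_pos: [0.4884, -0.2446, 0.3047]
eef_rot: [-0.677, 1.461, 0.674]
wrist_force: [1.3, -0.6, -0.1]
opening: 0.0001
```

Emit:
jog_arm(fingers=[0,0,0,0,0,0,0,0], linear=[[-6,4,0],[-12,9,0],[-18,14,0],[-23,19,0],[-28,24,0],[-32,29,0],[-37,34,0],[-41,40,0]], turn=[[0,0,-0.04],[0,0,-0.08],[0,0,-0.12],[0,0,-0.16],[0,0,-0.2],[0,0,-0.24],[0,0,-0.28],[0,0,-0.32]])

```text
time: 10.1
tcp_pos: [0.4474, -0.2045, 0.3046]
eef_rot: [-0.429, 1.526, 0.426]
wrist_force: [-0.4, -1.9, 0.7]
opening: 0.0003
```

Run:
```python
from h import *
s=sensors.state();p=s["tcp_pos"];print(s["time"],p,s["wrist_force"],s["qpos"].round(2))
for a in (1.23,1.31,1.39,1.47,1.51,1.55,1.57): print(a,door(a,.18,.0155).round(4))
show("pics/push2.png",[np.r_[door(1.23,.244,-.006),.165]],side=(110,260))
```

```text
10.1 [ 0.44743911 -0.20454313  0.30458194] [-0.38851119 -1.94321869  0.7209255 ] [-0.03  0.15 -0.52  0.   -0.89 -2.57]
1.23 [ 0.4467 -0.2031]
1.31 [ 0.4387 -0.1911]
1.39 [ 0.4316 -0.1785]
1.47 [ 0.4256 -0.1654]
1.51 [ 0.4229 -0.1587]
1.55 [ 0.4206 -0.1518]
1.57 [ 0.4195 -0.1484]
```

View pics/push2.png

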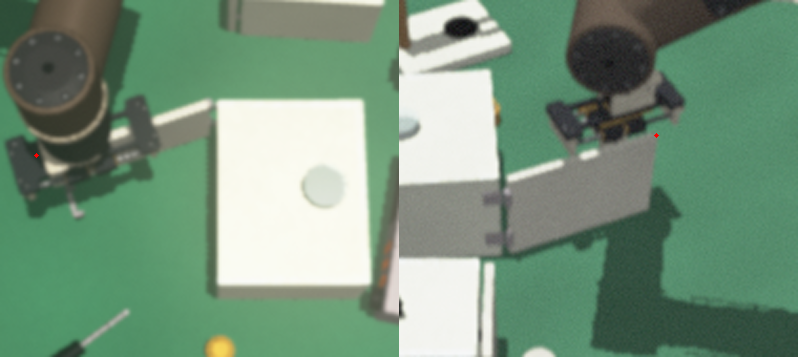

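The door is at about 1.23 rad, with its free edge under the mark at (155,36) in the left view. Joint 6 is at -2.57, so I limit the further turning to 0.15 rad.

Emit:
jog_arm(fingers=[0,0,0,0,0,0,0,0], linear=[[-4,6,0],[-8,12,0],[-12,18,0],[-15,24,0],[-18,30,0],[-21,36,0],[-23,40,0],[-24,43,0]], turn=[[0,0,-0.03],[0,0,-0.06],[0,0,-0.09],[0,0,-0.12],[0,0,-0.15],[0,0,-0.15],[0,0,-0.15],[0,0,-0.15]])

```text
time: 11.0
tcp_pos: [0.4233, -0.161, 0.3032]
eef_rot: [-0.312, 1.547, 0.311]
wrist_force: [0.9, -1.9, 0.7]
opening: 0.0005
```

Emit:
jog_arm(fingers=[0,0,0], linear=[[0,0,0],[0,0,0],[0,0,0]], turn=[[0,0,0],[0,0,0],[0,0,0]])

```text
time: 11.3
tcp_pos: [0.4229, -0.1611, 0.3024]
eef_rot: [-0.31, 1.55, 0.311]
wrist_force: [0.7, -0.2, -0.0]
opening: 0.0003
```

Run:
```python
from h import *
s=sensors.state();p=s["tcp_pos"];print(s["time"],p,s["wrist_force"],s["qpos"].round(2))
show("pics/push3.png",[np.r_[door(1.57,.244,-.006),.165],np.r_[door(1.57,.244,-.006),.005],np.r_[door(1.47,.244,-.006),.165]],side=(110,260))
```

```text
11.3 [ 0.42285006 -0.16113078  0.30235608] [ 0.70875501 -0.1965527  -0.01582142] [ 0.07  0.09 -0.6  -0.   -0.88 -2.82]
```

View pics/push3.png

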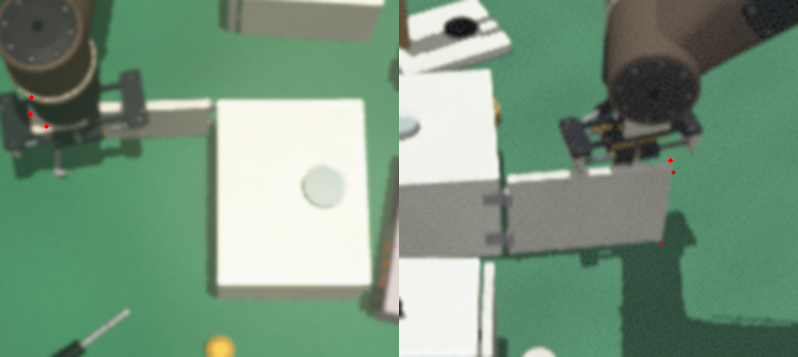

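The door is about 1.53 rad: its top corner lies between the 1.47 and 1.57 marks near (166,670) in the right view. I nudge it a little further, then retreat sideways and up.

Emit:
jog_arm(fingers=[0,0,0,0], linear=[[-1,2,0],[-2,5,0],[-2,6,0],[-2,6,0]], turn=[[0,0,0],[0,0,0],[0,0,0],[0,0,0]])

```text
time: 11.8
tcp_pos: [0.4209, -0.1549, 0.3026]
eef_rot: [-0.311, 1.549, 0.311]
wrist_force: [0.6, -1.3, -1.2]
opening: 0.0005
```

Emit:
jog_arm(fingers=[0,0,0,0,0,0,0,0], linear=[[4,-15,0],[9,-45,0],[9,-70,20],[9,-90,65],[9,-130,110],[9,-170,120],[9,-200,120],[9,-200,120]], turn=[[0,0,0],[0,0,0],[0,0,0],[0,0,0],[0,0,0],[0,0,0],[0,0,0],[0,0,0]])

```text
time: 12.6
tcp_pos: [0.4299, -0.3578, 0.4227]
eef_rot: [-0.308, 1.549, 0.308]
wrist_force: [-1.0, 1.4, -0.8]
opening: 0.0003
```

Run:
```python
from h import *
s=sensors.state();p=s["tcp_pos"];print(s["time"],p,s["wrist_force"],s["qpos"].round(2))
show("pics/end1.png",[np.r_[door(1.57,.244,-.006),.165],np.r_[door(1.57,.244,-.006),.005],np.r_[door(1.47,.244,-.006),.165]],side=(110,230))
d=np.load("scene_last.npy"); rr,cc=np.mgrid[0:480,0:640]
P=world("scene",np.stack([rr.ravel(),cc.ravel()],1),d.ravel())
m=(P[:,2]>.150)&(P[:,2]<.175)&(P[:,0]>.37)&(P[:,0]<.57)&(P[:,1]>-.2)&(P[:,1]<-.05)
Q=P[m][:,:2].astype(np.float32); v=cv2.fitLine(Q,cv2.DIST_HUBER,0,.001,.001).ravel(); L=RW.T@v[:2]; L*=-np.sign(L[0]); print(len(Q),"door angle",np.arctan2(-L[0],-L[1]), Q.min(0))
for c in("scene","side"):
  for n in ["wide_door_edge","dish","carrier","solvent","jar","driver","meter","weight"]:
    for q in vision.tip_of(c,n)[:1]: print(c,n,round(q["p"],2),np.round(q["at"],1))
```

```text
12.6 [ 0.42992602 -0.35777255  0.42266901] [-0.97409151  1.39112209 -0.83430408] [-0.34  0.16 -0.22  0.   -1.19 -2.4 ]
219 door angle 1.5703730482473832 [ 0.45690435 -0.13251819]
scene dish 0.75 [320.2 377.3]
scene carrier 0.96 [204.8 383.3]
scene solvent 0.95 [144.9 363.7]
scene jar 0.67 [206.  384.2]
scene driver 0.87 [393.4 258.4]
scene meter 0.81 [117.5 316.8]
scene weight 0.6 [398.5 323.8]
side wide_door_edge 0.75 [197.7 383.5]
side dish 0.7 [173.6 261.2]
side carrier 0.77 [254.2 246.2]
side solvent 0.67 [388.  270.4]
side jar 0.77 [295.1 325. ]
side driver 0.49 [164.1 358.3]
side meter 0.56 [430.7 333.1]
side weight 0.57 [167.1 304.1]
```

View pics/end1.png

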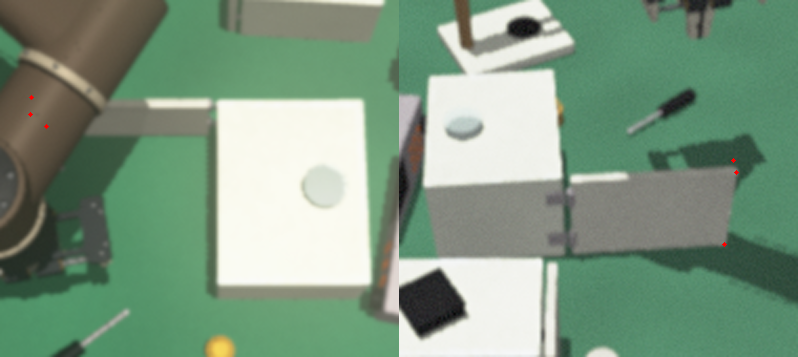

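The door stands at about 1.57 rad by depth fit (1.55-1.57 in the right view, corner at (165,735)). The arm is well clear. I let things settle for a second, check nothing has moved, then hand in.

Emit:
jog_arm(fingers=[0,0,0,0,0,0,0,0], linear=[[0,-20,20],[0,-40,40],[0,-60,40],[0,-80,40],[0,-80,40],[0,-80,40],[0,-80,40],[0,-80,40]], turn=[[0,0,0],[0,0,0],[0,0,0],[0,0,0],[0,0,0],[0,0,0],[0,0,0],[0,0,0]])

```text
time: 14.3
tcp_pos: [0.4301, -0.4346, 0.4628]
eef_rot: [-0.311, 1.548, 0.311]
wrist_force: [0.0, 0.5, 0.5]
opening: 0.0005
```

Run:
```python
from h import *
s=sensors.state();print(s["time"],s["wrist_force"])
for c in("scene","side"):
    im,d=vision.get_image(c); cv2.imwrite(f"pics/{c}_end.png",im[:,:,::-1])
    a=cv2.imread(f"pics/{c}0.png"); df=cv2.absdiff(a,im[:,:,::-1].copy()); 
    np.save(c+"_last.npy",d)
    if c=="side": cv2.imwrite("pics/diff.png",np.vstack([np.hstack([cv2.resize(im[:,:,::-1],(400,300)),cv2.resize(np.clip(df*4.0,0,255).astype(np.uint8),(400,300))]),keep]))
    else: keep=np.hstack([cv2.resize(im[:,:,::-1],(400,300)),cv2.resize(np.clip(df*4.0,0,255).astype(np.uint8),(400,300))])
d=np.load("scene_last.npy"); rr,cc=np.mgrid[0:480,0:640]
P=world("scene",np.stack([rr.ravel(),cc.ravel()],1),d.ravel())
m=(P[:,2]>.150)&(P[:,2]<.175)&(P[:,0]>.34)&(P[:,0]<.57)&(P[:,1]>-.2)&(P[:,1]<-.05)
Q=P[m][:,:2].astype(np.float32); v=cv2.fitLine(Q,cv2.DIST_HUBER,0,.001,.001).ravel(); L=RW.T@v[:2]; L*=-np.sign(L[0]); print(len(Q),"door angle",np.arctan2(-L[0],-L[1]),Q.min(0))
```

```text
14.3 [0.04056216 0.45842996 0.48671836]
72 door angle 1.4279091588013133 [ 0.5290245 -0.1180774]
```

View pics/diff.png

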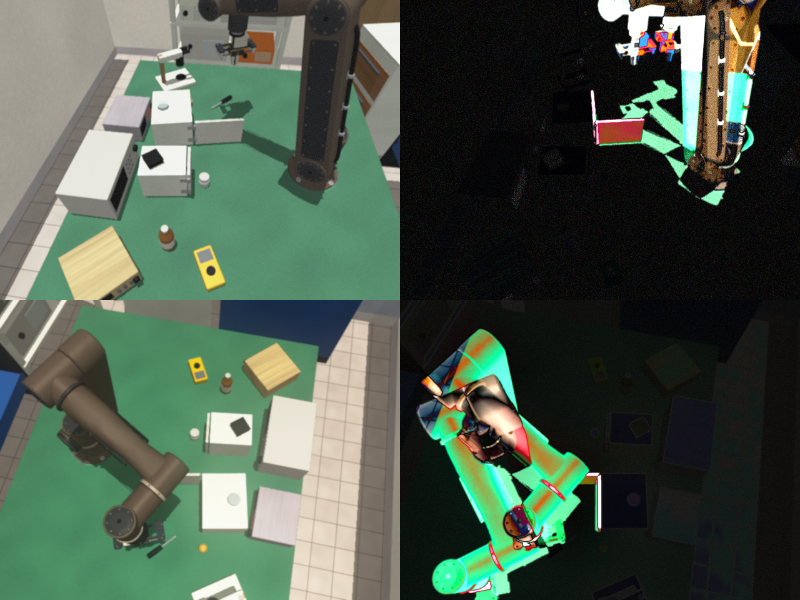

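The differences show only the arm, its shadows and the door; the loose things and the narrow door are unchanged. The 1.43 reading comes from a short strip half hidden by the arm. To check it, I fit the outer face of the door from the side depth.

Run:
```python
from h import *
d=np.load("side_last.npy"); rr,cc=np.mgrid[0:480,0:640]
P=world("side",np.stack([rr.ravel(),cc.ravel()],1),d.ravel())
m=(P[:,2]>.03)&(P[:,2]<.15)&(P[:,0]>.37)&(P[:,0]<.57)&(P[:,1]>-.25)&(P[:,1]<-.02)
Q=P[m]; 
for _ in range(3):
    c=Q.mean(0);n=np.linalg.svd(Q-c,full_matrices=0)[2][2]; Q=Q[abs((Q-c)@n)<.008]
nl=RW.T@n[:2]; nl*=np.sign(nl[1]); print(len(Q),n.round(3),"angle",np.pi/2-np.arctan2(nl[0],nl[1]), np.pi/2+np.arctan2(nl[0],nl[1]))
pts=[(a,proj("side",np.r_[door(a,.244,-.006),.165])[0].round(1)) for a in (1.45,1.5,1.55,1.6)];print(pts)
im=cv2.imread("pics/side_end.png"); cv2.imwrite("pics/c2.png",cv2.resize(im[170:250,290:410],None,fx=6,fy=6,interpolation=cv2.INTER_CUBIC))
```

```text
1635 [ 0.204 -0.979 -0.002] angle 1.5716372707693154 1.5699553828204778
[(1.45, array([185.4, 388.7])), (1.5, array([188.1, 389.7])), (1.55, array([190.8, 390.5])), (1.6, array([193.6, 391. ]))]
```

View pics/c2.png

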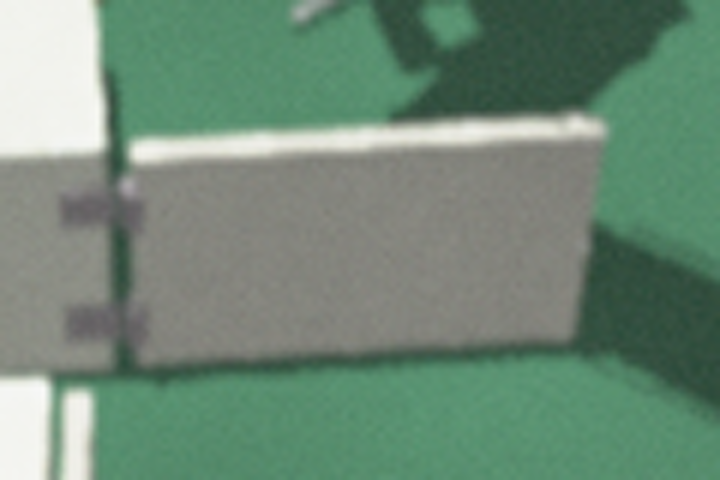

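The plane fit over 1635 points gives 1.57 rad. The crop shows the door standing square, with its top outer corner at crop (133,603), and nothing touching it. I hand in.

```bash
python3 -c "
from station import workorder
print(workorder.sign_off())"
```

```text
the job is handed in; nothing more can be done
None
```

The wide cupboard's door is open and standing square at about 1.57 rad. The job was handed in at around 14.4 s on the robot's clock.

I pressed the door in with the closed fingertips near its free edge until it met its stop, at about 10 N. I then drew back 160 mm and the door sprang ajar by itself to about 0.35 rad. From behind, I pushed it round with the closed fingers, seeing no more than about 2 N in the readings, then moved the arm clear.

**Door angle:** a plane fit to the door's outer face from the side camera gave 1.57 rad. Before the last retreat, the overhead fit also gave 1.57. A later overhead fit gave 1.43, but from only 72 points on a strip mostly hidden by the arm, so I set it aside.

**Other things:** comparing pictures from before and after showed changes only in the arm, its shadows and the wide door. The narrow cupboard is still shut and the loose things show no shift. The overhead camera's final detection of the jar was wrong (it landed on the carrier), but the side camera and the picture comparison both showed the jar in place. In the overhead pictures the arm covered part of the door and bench, so those spots were checked from the side only.

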